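# Change over the reed tuning box: one slide shutter shut, the other open

## Robot

A 7-joint arm with a two-finger parallel gripper is mounted at the origin on the work surface. World frame = base frame: x ahead of the robot, y to its left, z up, the work surface at z = 0. Lengths are in m, angles in rad, forces in N, time in s.
With the tool pointing down it reaches from about 0.4 to 0.85 m from the base axis. Payload 10.4 kg.
Tool frame: the origin (TCP) lies midway between the tips of the shut fingers; the grasp point (between the pads) lies 19 mm behind it; z points along the fingers, x is the direction in which the jaws open and shut, and the axes are right-handed (so a half turn about z gives the same grasp; the last joint's range is limited). The gripper opens to 87 mm and grips with 3 to 60 N. Pads are 19 mm wide; open, the fingers measure 117 mm over their backs; the gripper's body (75 mm by 190 mm) begins 51 mm behind the grasp point.
Start: joints at [1.184, 0.332, -0.065, 1.46, 0.022, 1.35, -0.088], TCP at [0.222, -0.584, 0.223] pointing down, gripper open.
Joint ranges: [-2.6, 2.6], [-0.5, 2.12], [-1.47, 1.34], [0.16, 2.42], [-1.27, 4.41], [0.06, 2.06], [-2.6, 2.6]. Speed limits (rad/s): [2.22, 2.22, 2.79, 2.79, 3.14, 3.14, 3.14].

## Interface

Orientations are given as a unit quaternion [x, y, z, w].
In Python, from bench import r gives the robot as it stands. The module is installed in compiled form; this text tells all that it offers.
- The arm moves only by the tool play_rows, never from a script. Its argument "commands" is a list of rows, each a list of 7 numbers: the shift along the world's x, y, z in cm, then the turn, a rotation vector about the world's x, y, z in rad, then the finger opening in cm, from 0 to 8.7. A call has 1 to 20 rows; each row shifts and turns the commanded pose from where the row before left it; what a row does not reach is not made up. A row lasts 1/8 s, in which the tool goes at most 62.5 mm and 10.7 degrees, less where a joint would pass 70% of its speed; a pose out of reach is approached as far as the arm can. A call is refused whole if a number of a shift passes 6.25 or a number of a turn 0.188, either way. A call with a gripper value outside its range is refused whole. The fingers move at their own pace and stop on an object; "grip_force" is the grip in N (left out, the last holds). Time passes only in rows, so rows that do not move let the fingers close. It gives the time, the measured TCP pose, the force and the opening at its end, in the units of the state.
- r.read_state(): the state, without advancing time (a new reading comes with each control period).
- r.camera(name): name is "scene" or "top" or "wrist"; returns a dict with "img" (400x640x3 uint8, red, green, blue), "K" (3x3 intrinsics, pixels), "camera_from_world" (4x4, takes a point from world to camera coordinates). Camera axes: x right, y down, z forward; pixel columns grow to the right and rows downward; lengths in m; the calibration is good to about 2 mm. A picture is of the moment at which its call begins. There is no depth.
- r.close_job(): hands the job in, once; it reports no verdict.
The state is a dict: "time": time; "joint_positions": joint angles; "joint_vel": joint speeds; "joint_torque": joint torques, N m; "ee_pos": TCP position; "eef_rot": TCP orientation; "ft_force": force on the tool from outside, world axes, zero at the start; "torque": the same for the moment, N m; "width": finger opening in m.
Only numpy, scipy, OpenCV 4.12 (cv2) and the standard library are available. Lean on these libraries where they do the work, as an engineer would, in place of code of your own. Each camera call takes 0.05 s, during which the arm holds its last target. There are 200 camera calls.

## Task

The reed tuning box is still set to its bass slot and has to go over to the treble one. Gently nudge the black-ridged slide shutter by its small ridge, across its click, until it is fully shut; only then nudge the pearl-ridged shutter across its click until it is fully open. Leave both clicked home, and do not disturb the mallet, the bent brass rod or the cracked pearl key lying around the box.

Things in the scene. Friction and masses are not known exactly. Their poses are not given: they have to be found in the camera images.
- chest: Wooden tuning box fixed on the bench, 280 (its x) x 330 (its y) mm, lid 60 mm above its origin (centre of its underside). Two alike shutters lie side by side in the lid, either way round: each a pale wooden frame 76 x 190 mm inside a metal collar, and in it, flush with the frame's top, a brass plate 52 (x) x 110 (y) mm that slides along the box's y.
- black_well: Dark steel collar of the black-ridged shutter, 90 (x) x 206 (y) x 3 mm, axes parallel to the box's; origin: centre of its underside, on the lid. The frame is centred in it and stands on unmeasured packing: frame and plate top lie anywhere from 6 to 22 mm above this origin, each shutter its own, so find the height by touch or sight.
- pearl_well: Copper collar of the pearl-ridged (off-white) shutter; sizes, axes, origin and unknown frame height (6 to 22 mm, its own) as for black_well. On both, the ridge is 44 (x) x 7 (y) mm and 6 mm high above the plate, across the plate's middle, flat plate for 51 mm on either side; ridge centre at x = 0, y = -20 mm + joint value in the collar's axes.
- black_slide (a joint): Travel of the black-ridged plate along its collar's +y, m: 0 = fully shut (dark wind slot at the -y end covered, green run-out at the +y end bare), 0.040 = fully open (the reverse). A detent spring holds either end: pushing takes about 7 N, at most 10 N; let go before the middle it springs back, past the middle it snaps to the other end. Starts open.
- pearl_slide (a joint): Travel of the pearl-ridged plate, same meaning and detent: 0 = fully shut, 0.040 = fully open. It starts shut.
- mallet: Olive-wood mallet lying on the bench beyond the box's +y side, 175 mm long, head 100 mm wide and 56 mm thick; origin on its underside, under the handle's end near the head, handle along -x. Bystander.
- rod: Bent brass bass rod, 8 mm thick, about 160 mm long, lying on the bench beyond the box's -y side; origin at the underside, near its middle. Bystander.
- key: Cracked pearl treble key, 75 x 18 x 7 mm, lying on the box's lid near its +y edge, its length roughly along the box's x; origin: centre of its underside. Bystander.
- clamp: Black iron cam lock clamp fixed on the bench to the robot's right, 90 x 60 mm base, 95 mm high; origin: centre of its underside. Bystander.

How it is judged:
By the outcome, as a careful person would: the job done as asked, in the order asked, and still so for the second after the job is handed in, with the robot touching nothing.
It also fails if it takes over 43 s, if anything falls off the work surface, if the arm or the gripper's body presses on something with over 40 N, if the wrist force passes 120 N, or if a joint passes its speed limit or range.

## Working session

There is one attempt and no reset: what is moved stays moved. The work goes in short steps, Python scripts to look and compute and a tool call to move; the robot and the scene stay as the last step left them, time stands still between calls to the robot, and variables do not carry over. Pictures are saved under pics/ and viewed, about 8 in all and at most 12, crops included, and the job is handed in when it is done.

Besides the shell and the picture viewer there is one more tool, called after ">>>" as name(argument=value, ...), one argument or row to a line, values as JSON. play_rows: Moves the arm, as the interface text tells. Its arguments: {"type":"object","properties":{"commands":{"type":"array","items":{"type":"array","items":{"type":"number"}}},"grip_force":{"type":"number"}},"required":["commands"]}

```bash
mkdir -p pics; python3 - <<'E'
from bench import r
import cv2,numpy as np
s=r.read_state();print(s['time'],s['ee_pos'],s['eef_rot'],s['ft_force'],s['width'])
for n in("top","scene"):
    c=r.camera(n);cv2.imwrite(f"pics/{n}0.png",c["img"][:,:,::-1]);np.savez(f"{n}0.npz",**c)
    T=c["camera_from_world"];print(n,c["K"].tolist(),(-T[:3,:3].T@T[:3,3]).round(3))
E
```

```text
0.0 [ 0.22222873 -0.58373773  0.22175412] [ 8.23341901e-01 -5.67545247e-01 -6.02821326e-04 -3.78064540e-04] [ 0.20676639 -0.16146623  0.02329352] 0.08716678511419966
top [[376.79472090293143, 0.0, 322.26781858206647], [0.0, 376.79472090293143, 202.45788456558373], [0.0, 0.0, 1.0]] [0.407 0.015 0.985]
scene [[393.979868917368, 0.0, 315.7325915112082], [0.0, 393.979868917368, 189.65689730439198], [0.0, 0.0, 1.0]] [1.024 0.664 0.763]
```

View pics/top0.png

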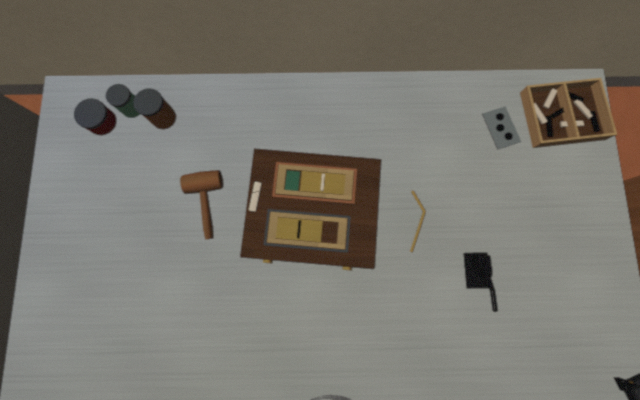

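View pics/scene0.png

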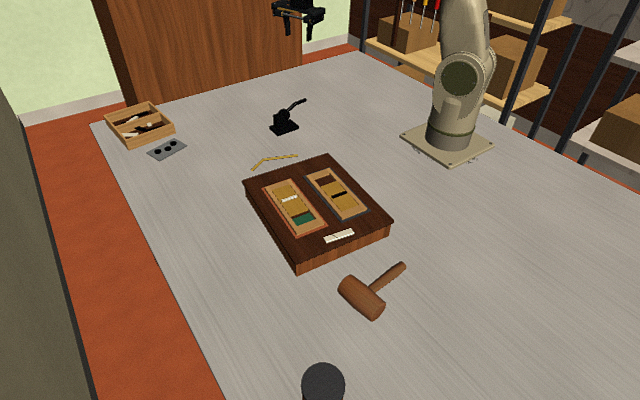

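```bash
cat > h.py <<'E'
import numpy as np,cv2
def ray(c,uv,z):
    T=c["camera_from_world"];R=T[:3,:3];o=-R.T@T[:3,3]
    uv=np.atleast_2d(np.float64(uv));d=np.c_[uv,np.ones(len(uv))]@np.linalg.inv(c["K"]).T@R
    return o+d*((z-o[2])/d[:,2])[:,None]
def proj(c,p):
    T=c["camera_from_world"];q=(np.atleast_2d(p)@T[:3,:3].T+T[:3,3])@c["K"].T;return q[:,:2]/q[:,2:]
E
python3 - <<'E'
from h import *
c=dict(np.load("top0.npz"))
print(ray(c,[(307.5,230.5),(299,229),(315,183),(323,182)],.07).round(4))
hsv=cv2.cvtColor(c["img"],cv2.COLOR_RGB2HSV)
# box lid outline: not-gray region near the box
m=((hsv[...,1]>60)).astype(np.uint8);m[:140]=0;m[275:]=0;m[:,:236]=0;m[:,388:]=0
k=max(cv2.findContours(m,0,2)[0],key=cv2.contourArea)
b=cv2.boxPoints(cv2.minAreaRect(k));print(b.round(1).tolist());print(ray(c,b,.06).round(4))
print(cv2.Rodrigues(c["camera_from_world"][:3,:3])[0].ravel())
E
```

```text
[[0.5201 0.0491 0.07  ]
 [0.5241 0.0698 0.07  ]
 [0.6392 0.0294 0.07  ]
 [0.6415 0.0094 0.07  ]]
[[240.1999969482422, 260.0], [250.0, 148.0], [383.0, 159.60000610351562], [373.20001220703125, 271.6000061035156]]
[[ 0.4517  0.2135  0.06  ]
 [ 0.7373  0.196   0.06  ]
 [ 0.7009 -0.1454  0.06  ]
 [ 0.419  -0.1086  0.06  ]]
[ 2.10291885 -2.13500878  0.21051572]
```

>>> play_rows(
  commands=[
    [2,3.5,0.5,0,0,0.062,0],
    [2,3.5,0.5,0,0,0.062,0],
    [2,3.5,0.5,0,0,0.062,0],
    [2,3.5,0.5,0,0,0.062,0],
    [2,3.5,0.5,0,0,0.062,0],
    [2,3.5,0.5,0,0,0.062,0],
    [2,3.5,0.5,0,0,0.062,0],
    [2,3.5,0.5,0,0,0.062,0],
    [2,3.5,0.5,0,0,0.062,0],
    [2,3.5,0.5,0,0,0.062,0],
    [2,3.5,0.5,0,0,0.062,0],
    [2,3.5,0.5,0,0,0.062,0],
    [2,3.5,0.5,0,0,0.062,0],
    [2,3.5,0.5,0,0,0.062,0],
    [2,3.5,0.5,0,0,0.062,0],
    [2,3.5,0.5,0,0,0.062,0],
    [1,3.5,0,0,0,0.062,0],
    [1,3.5,0,0,0,0.062,0],
    [0,0,0,0,0,0,0],
    [0,0,0,0,0,0,0],
  ],
  grip_force=20,
)

```text
time: 2.6
ee_pos: [0.5622, 0.046, 0.3025]
eef_rot: [0.999, -0.045, -0.0, 0.0]
ft_force: [-0.2, -0.5, 1.1]
width: 0.0006
```

```bash
python3 - <<'E'
from bench import r
import cv2,numpy as np
from scipy.spatial.transform import Rotation as R
s=r.read_state();print(s['time'],s['ee_pos'],s['ft_force'],s['width'],s['joint_positions']);print(R.from_quat(s['eef_rot']).as_matrix().round(3))
c=r.camera("wrist");cv2.imwrite("pics/w1.png",c["img"][:,:,::-1]);np.savez("w1.npz",**c)
T=c["camera_from_world"];print((-T[:3,:3].T@T[:3,3]).round(3),T[:3,:3].round(3))
E
```

```text
2.6 [0.56218035 0.04595795 0.30249791] [-0.24110748 -0.514503    1.0764641 ] 0.0006359392427125864 [ 0.42993877  0.23462294 -0.70598861  1.46647219  0.15205833  1.496405
 -0.36457338]
[[ 0.996 -0.091 -0.   ]
 [-0.091 -0.996 -0.   ]
 [-0.     0.    -1.   ]]
[0.569 0.115 0.464] [[ 0.996 -0.09  -0.001]
 [-0.087 -0.964  0.252]
 [-0.024 -0.251 -0.968]]
```

View pics/w1.png

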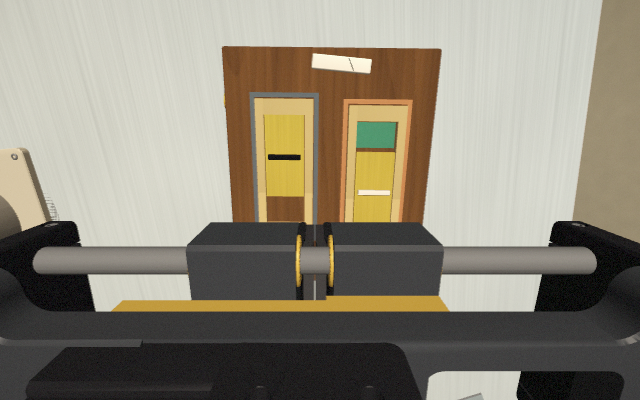

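```bash
python3 - <<'E'
from h import *
c=dict(np.load("w1.npz"))
def yaw(p):d=p[0]-p[1];return np.degrees(np.arctan2(-d[0],d[1])).round(2)
for n,a,z in[("boxL",[(222.5,46.5),(232.5,222)],.06),("boxR",[(441,48.5),(426,222)],.06),("Bcol top L/R",[(250,93),(319,93)],.063),("Pcol",[(343,99),(412.5,99)],.063)]:
    p=ray(c,a,z);print(n,p.round(4).tolist(),yaw(p))
hsv=cv2.cvtColor(c["img"],cv2.COLOR_RGB2HSV)
mb=(hsv[...,2]<45);mp=(hsv[...,1]<50)&(hsv[...,2]>190)
for n,m,(u,v) in[("B",mb,(284,157)),("P",mp,(374,192))]:
    w=np.zeros_like(m);w[v-8:v+9,u-25:u+26]=m[v-8:v+9,u-25:u+26]
    ys,xs=np.nonzero(w);rc=cv2.minAreaRect(np.c_[xs,ys].astype(np.float32));print(n,rc)
    for z in(.075,.081,.087):print(z,ray(c,rc[0],z).round(4))
E
```

```text
boxL [[0.4612, 0.2147, 0.06], [0.4363, -0.0176, 0.06]] -6.11
boxR [[0.7351, 0.1876, 0.06], [0.7176, -0.0429, 0.06]] -4.35
Bcol top L/R [[0.4883, 0.1564, 0.063], [0.5774, 0.1483, 0.063]] 84.83
Pcol [[0.6079, 0.1382, 0.063], [0.698, 0.13, 0.063]] 84.83
B ((283.5, 157.0), (4.0, 31.0), 90.0)
0.075 [[0.5233 0.0715 0.075 ]]
0.081 [[0.524  0.0722 0.081 ]]
0.087 [[0.5247 0.0728 0.087 ]]
P ((373.5, 192.0), (4.0, 31.0), 90.0)
0.075 [[0.6403 0.013  0.075 ]]
0.081 [[0.6392 0.0145 0.081 ]]
0.087 [[0.6381 0.0161 0.087 ]]
```

>>> play_rows(
  commands=[
    [-0.6,0.85,-3,0,0,0,0],
    [-0.6,0.85,-3,0,0,0,0],
    [-0.6,0.85,-3,0,0,0,0],
    [-0.6,0.85,-3,0,0,0,0],
    [-0.6,0.8,-3,0,0,0,0],
    [-0.6,0.8,-3,0,0,0,0],
    [0,0,-2,0,0,0,0],
    [0,0,-0.9,0,0,0,0],
    [0,0,0,0,0,0,0],
    [0,0,0,0,0,0,0],
  ],
)

```text
time: 3.9
ee_pos: [0.5272, 0.0958, 0.0945]
eef_rot: [0.999, -0.046, 0.001, -0.0]
ft_force: [-0.4, -0.7, 0.2]
width: 0.0002
```

```bash
python3 - <<'E'
from bench import r
import cv2,numpy as np
s=r.read_state();print(s['time'],s['ee_pos'],s['ft_force'])
a=r.camera("wrist");b=r.camera("scene");np.savez("s2.npz",**b);np.savez("w2.npz",**a)
B=cv2.resize(b["img"][140:280,220:420],None,fx=4,fy=4,interpolation=cv2.INTER_CUBIC)
A=a["img"];print(A.shape)
cv2.imwrite("pics/w2.png",A[:,:,::-1]);cv2.imwrite("pics/s2.png",B[:,:,::-1])
E
```

```text
3.9 [0.5271793  0.09575495 0.09447917] [-0.42605831 -0.66923144  0.15508574]
(400, 640, 3)
```

View pics/s2.png

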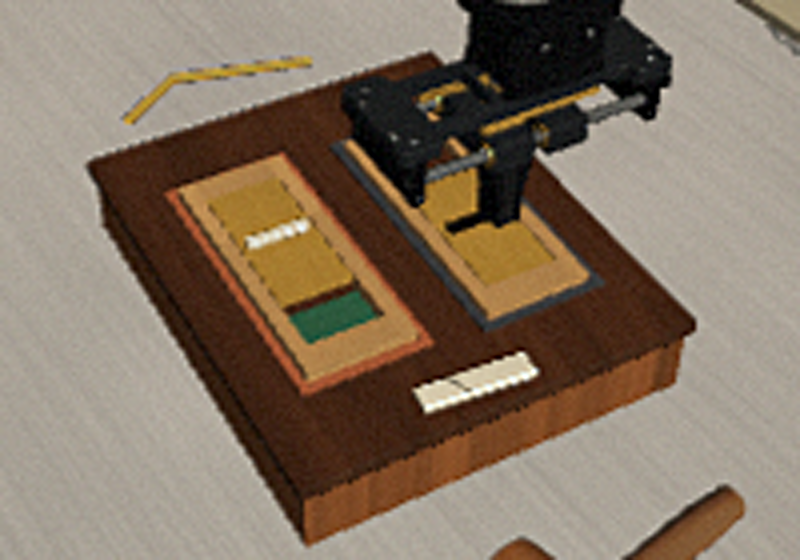

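>>> play_rows(
  commands=[
    [0,0,-0.2,0,0,0,0],
    [0,0,-0.2,0,0,0,0],
    [0,0,-0.2,0,0,0,0],
    [0,0,-0.2,0,0,0,0],
    [0,0,-0.1,0,0,0,0],
    [0,0,-0.1,0,0,0,0],
    [0,0,0,0,0,0,0],
  ],
)

```text
time: 4.88
ee_pos: [0.5264, 0.0959, 0.0835]
eef_rot: [0.999, -0.045, 0.0, -0.0]
ft_force: [0.3, -0.1, 0.7]
width: 0.0004
```

>>> play_rows(
  commands=[
    [0,0,-0.1,0,0,0,0],
    [0,0,-0.1,0,0,0,0],
    [0,0,-0.1,0,0,0,0],
    [0,0,0,0,0,0,0],
  ],
)

```text
time: 5.38
ee_pos: [0.5263, 0.0959, 0.0805]
eef_rot: [0.999, -0.045, -0.0, -0.0]
ft_force: [0.0, -0.3, 0.3]
width: 0.0006
```

>>> play_rows(
  commands=[
    [0,0,-0.1,0,0,0,0],
    [0,0,-0.1,0,0,0,0],
    [0,0,-0.1,0,0,0,0],
    [0,0,0,0,0,0,0],
  ],
)

```text
time: 5.88
ee_pos: [0.5263, 0.0958, 0.0775]
eef_rot: [0.999, -0.045, -0.0, 0.0]
ft_force: [0.3, 0.6, -0.4]
width: 0.0005
```

>>> play_rows(
  commands=[
    [0,0,-0.1,0,0,0,0],
    [0,0,-0.1,0,0,0,0],
    [0,0,-0.1,0,0,0,0],
    [0,0,0,0,0,0,0],
  ],
)

```text
time: 6.38
ee_pos: [0.5264, 0.0959, 0.0745]
eef_rot: [0.999, -0.045, -0.0, -0.0]
ft_force: [-0.8, 0.1, -0.5]
width: 0.0003
```

>>> play_rows(
  commands=[
    [0,0,-0.1,0,0,0,0],
    [0,0,-0.1,0,0,0,0],
    [0,0,-0.1,0,0,0,0],
    [0,0,0,0,0,0,0],
  ],
)

```text
time: 6.88
ee_pos: [0.5263, 0.0959, 0.0715]
eef_rot: [0.999, -0.045, -0.0, -0.0]
ft_force: [0.2, 0.2, 0.3]
width: 0.0003
```

>>> play_rows(
  commands=[
    [0,0,-0.1,0,0,0,0],
    [0,0,-0.1,0,0,0,0],
    [0,0,0,0,0,0,0],
  ],
)

```text
time: 7.25
ee_pos: [0.5264, 0.0959, 0.0695]
eef_rot: [0.999, -0.045, -0.0, -0.0]
ft_force: [0.6, -0.5, -0.7]
width: 0.0005
```

>>> play_rows(
  commands=[
    [0,0,-0.1,0,0,0,0],
    [0,0,-0.1,0,0,0,0],
    [0,0,0,0,0,0,0],
  ],
)

```text
time: 7.62
ee_pos: [0.5265, 0.0959, 0.0683]
eef_rot: [0.999, -0.045, 0.0, 0.0]
ft_force: [-3.6, -1.3, 9.7]
width: 0.0005
```

>>> play_rows(
  commands=[
    [0,0,0.3,0,0,0,0],
    [-0.03,-0.3,0,0,0,0,0],
    [-0.03,-0.3,0,0,0,0,0],
    [-0.03,-0.3,0,0,0,0,0],
    [-0.02,-0.2,0,0,0,0,0],
    [-0.02,-0.2,0,0,0,0,0],
    [-0.02,-0.2,0,0,0,0,0],
    [0,0,0,0,0,0,0],
  ],
)

```text
time: 8.62
ee_pos: [0.5251, 0.0829, 0.0706]
eef_rot: [0.999, -0.045, 0.0, -0.001]
ft_force: [1.3, 7.1, -2.8]
width: 0.0007
```

>>> play_rows(
  commands=[
    [-0.02,-0.2,0,0,0,0,0],
    [-0.02,-0.2,0,0,0,0,0],
    [-0.02,-0.2,0,0,0,0,0],
    [-0.02,-0.2,0,0,0,0,0],
    [-0.02,-0.2,0,0,0,0,0],
    [-0.01,-0.2,0,0,0,0,0],
    [-0.02,-0.2,0,0,0,0,0],
    [0,0,0,0,0,0,0],
  ],
)

```text
time: 9.62
ee_pos: [0.5235, 0.0676, 0.0705]
eef_rot: [0.999, -0.045, 0.0, -0.0]
ft_force: [-0.4, 3.4, -1.2]
width: 0.0002
```

>>> play_rows(
  commands=[
    [-0.02,-0.2,0,0,0,0,0],
    [-0.02,-0.2,0,0,0,0,0],
    [-0.02,-0.2,0,0,0,0,0],
    [-0.02,-0.2,0,0,0,0,0],
    [-0.02,-0.2,0,0,0,0,0],
    [-0.01,-0.2,0,0,0,0,0],
    [0,0,0,0,0,0,0],
  ],
)

```text
time: 10.5
ee_pos: [0.5225, 0.0547, 0.0706]
eef_rot: [0.999, -0.046, 0.0, 0.0]
ft_force: [0.3, 0.6, -0.1]
width: 0.0006
```

>>> play_rows(
  commands=[
    [-0.02,-0.3,0,0,0,0,0],
    [-0.02,-0.3,0,0,0,0,0],
    [-0.02,-0.3,0,0,0,0,0],
    [0,0,0,0,0,0,0],
  ],
)

```text
time: 11.0
ee_pos: [0.5219, 0.0456, 0.0706]
eef_rot: [0.999, -0.046, 0.0, 0.0]
ft_force: [-0.8, 0.2, 0.1]
width: 0.0005
```

>>> play_rows(
  commands=[
    [0,0.2,0.5,0,0,0,0],
    [0,0,3,0,0,0,0],
    [1.4,-0.7,4,0,0,0,0],
    [2,-1,4,0,0,0,0],
    [2,-1,4,0,0,0,0],
    [2,-1,3,0,0,0,0],
    [2,-1,0,0,0,0,0],
    [2.2,-1.1,0,0,0,0,0],
    [0,0,0,0,0,0,0],
    [0,0,0,0,0,0,0],
  ],
)

```text
time: 12.25
ee_pos: [0.6375, -0.0092, 0.2557]
eef_rot: [0.999, -0.045, -0.0, -0.0]
ft_force: [0.4, 0.6, -0.2]
width: 0.0004
```

```bash
python3 - <<'E'
from bench import r
import cv2,numpy as np
s=r.read_state();print(s['time'],s['ee_pos'],s['ft_force'])
a=r.camera("wrist");np.savez("w3.npz",**a);cv2.imwrite("pics/w3.png",a["img"][:,:,::-1])
E
```

```text
12.25 [ 0.63746903 -0.00924745  0.25565191] [ 0.35691356  0.64185036 -0.23404847]
```

View pics/w3.png

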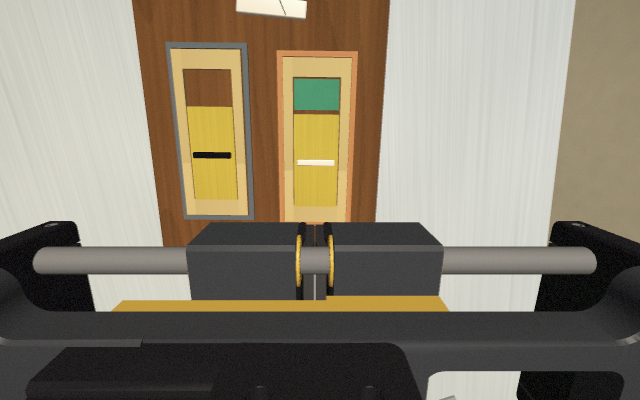

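```bash
python3 - <<'E'
from h import *
c=dict(np.load("w3.npz"));I=c["img"];T=dict(np.load("top0.npz"))["img"]
print("runout",I[88,207],I[80,195],I[100,220],"pearl",I[95,315],"lid",I[60,150], "top0 slot",T[232,330],"lid",T[200,365],"top0 pearl",T[181,292])
W=dict(np.load("w1.npz"))["img"];print("w1 slot",W[208,284],W[205,275],"lid",W[200,331])
for n,u in(("B",[(207,45),(212,155),(217,217.5)]),("P",[(317,52.5),(316,162),(316,225)])):
    print(n,ray(c,u,.063).round(4).tolist(), [ray(c,u[1],z).round(4)[0].tolist() for z in(.074,.08,.088)])
cv2.imwrite("pics/crop3.png",cv2.resize(I[35:225,160:370],None,fx=3,fy=3)[:,:,::-1])
E
```

```text
runout [125  81  46] [122  83  47] [132  83  49] pearl [ 81 151 111] lid [122  78  40] top0 slot [62 46 32] lid [66 45 31] top0 pearl [49 84 62]
w1 slot [120  79  42] [120  79  46] lid [124  79  44]
B [[0.5328, 0.1504, 0.063], [0.517, 0.0304, 0.063], [0.5093, -0.0486, 0.063]] [[0.5209, 0.0313, 0.074], [0.5231, 0.0318, 0.08], [0.5259, 0.0325, 0.088]]
P [[0.653, 0.132, 0.063], [0.6412, 0.0108, 0.063], [0.6341, -0.0699, 0.063]] [[0.6413, 0.0123, 0.074], [0.6414, 0.0131, 0.08], [0.6414, 0.0142, 0.088]]
```

View pics/crop3.png

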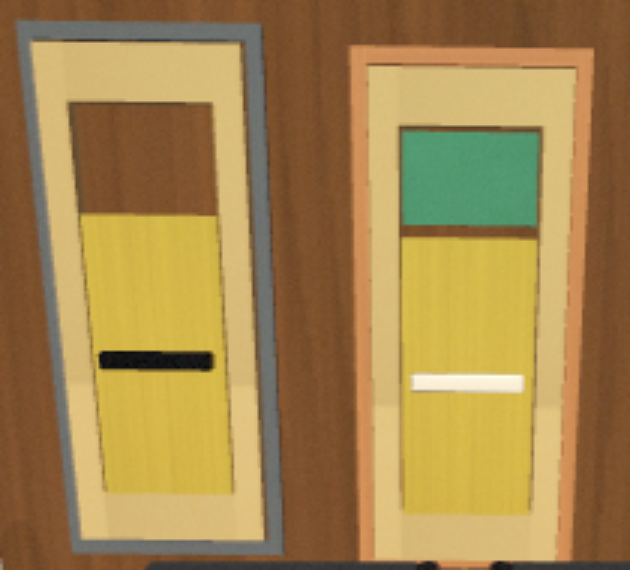

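>>> play_rows(
  commands=[
    [0,-0.1,-4,0,0,0,0],
    [0.1,-0.1,-4,0,0,0,0],
    [0,0,-4,0,0,0,0],
    [0,0,-3,0,0,0,0],
    [0,0,-1.2,0,0,0,0],
    [0,0,-0.5,0,0,0,0],
    [0,0,0,0,0,0,0],
    [0,0,-0.1,0,0,0,0],
    [0,0,-0.1,0,0,0,0],
    [0,0,-0.1,0,0,0,0],
    [0,0,0,0,0,0,0],
  ],
)

```text
time: 13.68
ee_pos: [0.6389, -0.0121, 0.0855]
eef_rot: [0.999, -0.046, 0.0, -0.0]
ft_force: [-0.0, 0.1, 0.2]
width: 0.0004
```

>>> play_rows(
  commands=[
    [0,0,-0.1,0,0,0,0],
    [0,0,-0.1,0,0,0,0],
    [0,0,-0.1,0,0,0,0],
    [0,0,0,0,0,0,0],
  ],
)

```text
time: 14.18
ee_pos: [0.6388, -0.0121, 0.0824]
eef_rot: [0.999, -0.045, -0.0, -0.0]
ft_force: [0.5, -0.3, 0.2]
width: 0.0005
```

>>> play_rows(
  commands=[
    [0,0,-0.1,0,0,0,0],
    [0,0,-0.1,0,0,0,0],
    [0,0,0,0,0,0,0],
  ],
)

```text
time: 14.55
ee_pos: [0.6388, -0.0121, 0.0805]
eef_rot: [0.999, -0.045, -0.0, 0.0]
ft_force: [-0.4, -0.7, -0.1]
width: 0.0003
```

>>> play_rows(
  commands=[
    [0,0,-0.1,0,0,0,0],
    [0,0,-0.1,0,0,0,0],
    [0,0,0,0,0,0,0],
  ],
)

```text
time: 14.92
ee_pos: [0.6389, -0.0121, 0.0785]
eef_rot: [0.999, -0.045, -0.0, -0.0]
ft_force: [0.5, -0.1, -0.1]
width: 0.0007
```

>>> play_rows(
  commands=[
    [0,0,-0.1,0,0,0,0],
    [0,0,-0.1,0,0,0,0],
    [0,0,0,0,0,0,0],
  ],
)

```text
time: 15.3
ee_pos: [0.6388, -0.0121, 0.0764]
eef_rot: [0.999, -0.045, -0.0, -0.0]
ft_force: [0.4, 0.6, 0.5]
width: 0.0001
```

>>> play_rows(
  commands=[
    [0,0,-0.1,0,0,0,0],
    [0,0,-0.1,0,0,0,0],
    [0,0,0,0,0,0,0],
  ],
)

```text
time: 15.68
ee_pos: [0.6388, -0.0121, 0.0745]
eef_rot: [0.999, -0.045, -0.0, -0.0]
ft_force: [-0.2, -0.2, -0.1]
width: 0.0001
```

>>> play_rows(
  commands=[
    [0,0,-0.1,0,0,0,0],
    [0,0,-0.1,0,0,0,0],
    [0,0,0,0,0,0,0],
  ],
)

```text
time: 16.05
ee_pos: [0.6388, -0.0121, 0.0724]
eef_rot: [0.999, -0.045, -0.0, -0.0]
ft_force: [0.1, -0.6, -0.1]
width: 0.0005
```

>>> play_rows(
  commands=[
    [0,0,-0.1,0,0,0,0],
    [0,0,-0.1,0,0,0,0],
    [0,0,0,0,0,0,0],
  ],
)

```text
time: 16.42
ee_pos: [0.6389, -0.0121, 0.0705]
eef_rot: [0.999, -0.045, -0.0, -0.0]
ft_force: [0.2, -0.1, -0.3]
width: 0.0007
```

>>> play_rows(
  commands=[
    [0,0,-0.1,0,0,0,0],
    [0,0,-0.1,0,0,0,0],
    [0,0,0,0,0,0,0],
  ],
)

```text
time: 16.8
ee_pos: [0.639, -0.0121, 0.07]
eef_rot: [0.999, -0.046, 0.0, 0.0]
ft_force: [-5.8, 0.5, 11.8]
width: 0.0004
```

>>> play_rows(
  commands=[
    [0,0,0.35,0,0,0,0],
    [0.03,0.3,0,0,0,0,0],
    [0.03,0.3,0,0,0,0,0],
    [0.02,0.2,0,0,0,0,0],
    [0.02,0.2,0,0,0,0,0],
    [0.02,0.2,0,0,0,0,0],
    [0,0,0,0,0,0,0],
  ],
)

```text
time: 17.68
ee_pos: [0.6398, -0.0025, 0.0718]
eef_rot: [0.999, -0.046, -0.0, 0.001]
ft_force: [-1.7, -6.5, 1.6]
width: 0.0004
```

>>> play_rows(
  commands=[
    [0.02,0.2,0,0,0,0,0],
    [0.02,0.2,0,0,0,0,0],
    [0.02,0.2,0,0,0,0,0],
    [0.02,0.2,0,0,0,0,0],
    [0.02,0.2,0,0,0,0,0],
    [0.01,0.2,0,0,0,0,0],
    [0.02,0.2,0,0,0,0,0],
    [0,0,0,0,0,0,0],
  ],
)

```text
time: 18.68
ee_pos: [0.6413, 0.012, 0.0719]
eef_rot: [0.999, -0.046, -0.0, 0.001]
ft_force: [-2.2, -5.5, 0.9]
width: 0.0006
```

>>> play_rows(
  commands=[
    [0.02,0.2,0,0,0,0,0],
    [0.02,0.2,0,0,0,0,0],
    [0.02,0.2,0,0,0,0,0],
    [0.02,0.2,0,0,0,0,0],
    [0.02,0.2,0,0,0,0,0],
    [0.01,0.2,0,0,0,0,0],
    [0,0,0,0,0,0,0],
  ],
)

```text
time: 19.55
ee_pos: [0.6425, 0.0262, 0.0721]
eef_rot: [0.999, -0.045, 0.0, -0.0]
ft_force: [-0.8, 0.2, -0.7]
width: 0.0004
```

Snapped across. Follow a little, then back off, lift and look.

>>> play_rows(
  commands=[
    [0.03,0.3,0,0,0,0,0],
    [0.03,0.3,0,0,0,0,0],
    [0.02,0.2,0,0,0,0,0],
    [0,0,0,0,0,0,0],
    [0,-0.2,0.3,0,0,0,0],
    [0,0,2,0,0,0,0],
    [0,-0.8,4,0,0,0,0],
    [-1,-1,5,0,0,0,0],
    [-1,-1,5,0,0,0,0],
    [-1,-1,4,0,0,0,0],
    [0,0,0,0,0,0,0],
    [0,0,0,0,0,0,0],
  ],
)

```text
time: 21.05
ee_pos: [0.6132, -0.006, 0.2756]
eef_rot: [0.999, -0.045, 0.0, 0.0]
ft_force: [-0.9, 0.9, -0.6]
width: 0.0003
```

```bash
python3 - <<'E'
from bench import r
from h import *
s=r.read_state();print(s['time'],s['ee_pos'],s['ft_force'])
c=r.camera("wrist");np.savez("w4.npz",**c);cv2.imwrite("pics/w4.png",c["img"][:,:,::-1])
E
```

```text
21.05 [ 0.6132113  -0.00603753  0.27562204] [-0.88107124  0.92736102 -0.63040947]
```

View pics/w4.png

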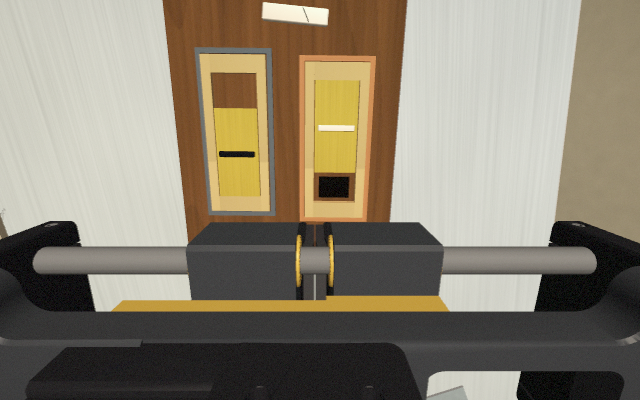

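```bash
python3 - <<'E'
from bench import r
from h import *
c=dict(np.load("w4.npz"))
print("pearl",ray(c,(336,128),.076).round(4),"black",ray(c,(237,154),.0745).round(4),"key",ray(c,(295,14),.067).round(4),"key before",ray(dict(np.load("w1.npz")),(341,63),.067).round(4))
r.close_job()
E
```

```text
pearl [[0.6447 0.0516 0.076 ]] black [[0.5209 0.0314 0.0745]] key [[0.6083 0.18   0.067 ]] key before [[0.6078 0.181  0.067 ]]
the job is handed in; nothing more can be done
```

The black-ridged shutter was pushed shut first, then the pearl-ridged one was pushed open. Both snapped across their clicks and sit at their end stops. I handed the job in at about 21 s with the arm lifted clear.

- **Travel:** The black ridge moved about 40 mm towards shut and the pearl ridge about 39 mm towards open. In the last picture the black plate is flush with the -y end of its frame. The pearl plate is flush with the +y end of its frame, with its dark slot bare.
- **Forces:** No force read at the end of a move went over about 13 N. The highest was when touching the plates to find their heights. The pushes read about 7 N and fell to nearly zero once each shutter snapped over.
- **Bystanders:** The key is where it was, to within about 1 mm. I did not re-measure the mallet, rod or clamp, but the arm stayed away from all three.
- **One mismatch:** The bared +y end of the black shutter shows plain wood where the description says green. Its other end also showed wood rather than a dark slot before the push. I judged it shut from the ridge position and the plate sitting flush with its frame.

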